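# Lock the dividing table at its zero slot

### The arm

A 6-joint arm with a two-finger parallel gripper is mounted at the origin on a cart in front of the work surface, level with it; the furniture and walls round the work are solid. World frame = base frame: x ahead of the robot, y to its left, z up, the work surface at z = 0. Lengths are in m, angles in rad, forces in N, time in s.
With the tool pointing down it reaches from about 0.35 to 0.975 m from the base axis. Payload 4.9 kg.
Tool frame: the origin (TCP) lies at the very end of the fingers, on their centre line; the grasp point (between the pads) lies 19 mm behind it; y points along the fingers, z is the direction in which the jaws open and shut, and the axes are right-handed (so a half turn about y gives the same grasp; the last joint's range is limited). The gripper opens to 85 mm and grips with 20 to 120 N. Pads are 22 mm wide; open, the fingers measure 114 mm over their backs; the gripper's body (76 mm by 85 mm) begins 54 mm behind the grasp point. The pads swing forward as they close: fully open they stand 13 mm farther back than shut.
Start: joints at [1.118, 0.053, 1.613, -0, 1.476, -0.119], TCP at [0.205, 0.59, 0.231] pointing down, gripper open.
Joint ranges: [-3.01, 3.01], [-1.01, 2.22], [0.06, 2.58], [-1.02, 4.17], [0.09, 2.62], [-3.14, 3.14]. Speed limits (rad/s): [2.57, 2.57, 3.14, 3.14, 3.14, 3.14].

### API

Orientations are given as a rotation vector (axis times angle).
In Python, from station import ctrl gives the robot as it stands.
- The arm moves only by the tool arm_command, never from a script. Its argument "steps" is a list of rows, each a list of 3 entries, a list of its own where there are three numbers: the shift along the tool's x, y, z in m, then the turn, a rotation vector about the tool's x, y, z in degrees, then the opening, from 0 (shut) to 1 (fully open). In form: [[[dx, dy, dz], [ax, ay, az], gripper], ...]. A call has 1 to 5 rows; each row is the pose to reach, as a shift and turn from the pose measured when the call began, along the tool's axes at that moment; what a row does not reach only later rows make up. A row lasts 1/10 s, in which the tool goes at most 50 mm and 8.59 degrees, less where a joint would pass 70% of its speed; a pose out of reach is approached as far as the arm can. A call with a gripper value outside its range is refused whole. The fingers move at their own pace and stop on an object; "force" is the grip in N (left out, the last holds). Time passes only in rows, so rows that repeat a pose let the fingers close. It gives the time, the measured TCP pose, the force and the opening at its end, in the units of the state.
- ctrl.get_obs(): the state, without advancing time (a new reading comes with each control period).
- ctrl.get_image(name): name is "side" or "top" or "wrist"; returns a dict with "img" (480x640x3 uint8, red, green, blue), "camera_matrix" (3x3 intrinsics, pixels), "world_from_camera" (4x4, takes a point from camera to world coordinates). Camera axes: x right, y up, looking along -z (the intrinsics and any distortion apply to the point x, -y, -z); pixel columns grow to the right and rows downward; lengths in m; the calibration is good to about 2 mm. A picture is of the moment at which its call begins. There is no depth.
- ctrl.finish_job(): hands the job in, once; it reports no verdict.
Trained networks look in a picture, given as the dict that the camera call returned (one of the last four; its "shot" number tells which), for a name from the list of things; names that differ only in an ending like _2 or _b are one class to them, and where a whole thing is asked for, a point or a joint stands for the part that bears it (a point fixed in the world has none). Each returns a list of dicts, best first, with "confidence" (0 to 1); they miss things now and then, are a little off and sometimes report something else, mostly with a low value. They report only what shows in the picture. A call takes as long as a camera call.
- ctrl.boxes_of(picture, name): "position" ([row, column] in pixels, amid what is visible of it).
The state is a dict: "t": time; "q": joint angles; "dq": joint speeds; "effort": joint torques, N m; "tool_pos": TCP position; "tool_rot": TCP orientation; "contact_force": force on the tool from outside, world axes, zero at the start; "wrist_torque": the same for the moment, N m; "opening": finger opening in m.
Only numpy, scipy, OpenCV 4.12 (cv2) and the standard library are available. Lean on these libraries where they do the work, as an engineer would, in place of code of your own. Each camera call takes 0.05 s, during which the arm holds its last target.

### The job

Set the dividing table to zero for cutting the wheel blank: push the black upright lever on the round slotted plate with your fingertips to turn the plate until the slot with the red arrow faces the locking bolt, then push the bolt by its upright tab fully home into that slot. Only push: do not pinch the lever or the tab, and leave the loupe, the tin, the tweezers and the dial gauge where they are.

Things in the scene. Friction and masses are not known exactly. Their poses are not given: they have to be found in the camera images.
- dividing_table: Dark heavy cast base of a bench dividing table; it does not move. Origin on the vertical axis of its round plate, under the feet; z up; all heights below are above it. Round foot of radius 72 mm; a tongue, 50 mm wide, 13 mm high, runs along -y to 157 mm from the axis and bears the bolt's guide block (38 mm wide, 72 to 104 mm from the axis, 46 mm high). The bolt is pushed along +y.
- index_plate (a joint): Angle (rad) of the round steel plate about the table's axis, counter-clockwise from above, no stops; 0 (or a whole turn) when the red-arrow slot faces the bolt. Radius 64 mm, top 38 mm high; six slots 60 degrees apart, 13 mm wide, 22 mm deep from the rim, one with a red arrow. Stiff (about 1.3 N at the lever), stays where left. Wheel blank and nut within 19 mm of the axis, up to 59 mm high.
- zero_slot (a point): Centre of the mouth of the slot with the red arrow (17 mm long, pointing outward at the slot, whose two edges are also painted red), on the plate's rim, 64 mm from the axis, 33 mm high; it turns with the plate.
- bolt_gate (a point): Fixed point in front of the bolt's nose where the mouth of a slot must come for the bolt to enter: on the rim circle, 64 mm from the axis, 33 mm high.
- lever_mid (a point): Middle of the black finger lever, an upright radial plate on the index plate: 26 mm long (32 to 58 mm from the axis), 8 mm thick, 38 to 70 mm high, rounded top; this point is 45 mm from the axis, 55 mm high. From above it stands a quarter turn clockwise from the red arrow (at joint angle 0: along -x of the table).
- lever_half_a: The half (4 mm thick) of the lever whose face looks clockwise; pushed, it turns the plate counter-clockwise. Its origin is on the lever's middle plane, 45 mm from the axis, at the height of the table's origin; its axes are the plate's.
- lever_half_b: The other half of the lever, whose face looks counter-clockwise; pushed, it turns the plate clockwise. Same origin as lever_half_a. Pressing on both halves at once counts as pinching.
- lock_bolt (a joint): Travel (m) of the locking bolt: 0 drawn back, 0.028 fully home (its tab meets the guide block). A steel bar 10 mm wide, 8 mm high, with a tapered nose (5 mm wide at the tip), sliding towards the plate's axis; the nose reaches the plate's rim at 0.008. Slides with about 1.2 N and stays where it is left.
- bolt_tab (a point): Middle of the rear (outer) face of the bolt's black upright tab, 140 mm from the axis minus the bolt's travel, 50 mm high. The tab is 26 mm wide, 8 mm thick, from 28 to 70 mm high with a rounded top. Behind it only the flat tongue (13 mm high) and the free bench.
- tab_rear_half: The rear half (4 mm thick) of the bolt's tab, with the face that is pushed. Its origin is on the tab's middle plane, 4 mm inside bolt_tab, at the height of the table's origin; axes as the table's.
- tab_front_half: The front half of the tab, with the face towards the plate. Same origin as tab_rear_half. Pressing on both halves at once counts as pinching.
- eye_loupe: Loose black eye loupe, 42 mm across, 35 mm high, standing on the bench to the left of the table; origin under its middle. To be left alone.
- round_tin: Loose round tin, 35 mm across, 12 mm high, lying on the bench behind the bolt's end of the table; origin under its middle. To be left alone.
- brass_tweezers: Loose brass tweezers, 130 mm long (along its y), 9 mm high, lying on the bench to the right of the table; origin under the middle. To be left alone.
- dial_gauge: Loose dial gauge lying on its back, 70 x 49 mm, 12 mm high, behind the table; origin under its middle. To be left alone.

How it is judged:
By the outcome, as a careful person would: the job done as asked, in the order asked, and still so for the second after the job is handed in, with the robot touching nothing.
It also fails if it takes over 51 s, if anything falls off the work surface, if the arm or the gripper's body presses on something with over 40 N, if the wrist force passes 120 N, or if a joint passes its speed limit or range.

## Working session

There is one attempt and no reset: what is moved stays moved. The work goes in short steps, Python scripts to look and compute and a tool call to move; the robot and the scene stay as the last step left them, time stands still between calls to the robot, and variables do not carry over. Pictures are saved under pics/ and viewed, and the job is handed in when it is done.

Besides the shell and the picture viewer there is one more tool, called after "Call:" in YAML: its name, and indented under it one key for each argument. arm_command: Moves the arm, as the interface text tells. Its arguments: {"type":"object","properties":{"steps":{"type":"array"},"force":{"type":"number"}},"required":["steps"]}

```bash
mkdir -p pics; ls
cat > h.py <<'E'
import numpy as np, cv2
from station import ctrl
from scipy.spatial.transform import Rotation as R
def shot(cam,name):
    p=ctrl.get_image(cam); cv2.imwrite(f'pics/{name}.png',p['img'][:,:,::-1]); return p
def ray(p,rc):
    K=np.array(p['camera_matrix']);T=np.array(p['world_from_camera'])
    v=np.linalg.solve(K,[rc[1],rc[0],1.]); d=T[:3,:3]@np.array([v[0],-v[1],-v[2]]); return T[:3,3],d
def atz(p,rc,z):
    o,d=ray(p,rc); return o+d*(z-o[2])/d[2]
def proj(p,X):
    K=np.array(p['camera_matrix']);T=np.array(p['world_from_camera'])
    c=T[:3,:3].T@(np.asarray(X)-T[:3,3]); u=K@np.array([c[0],-c[1],-c[2]]); return u[1]/u[2],u[0]/u[2]
E
python3 - <<'E'
from h import *
o=ctrl.get_obs(); print({k:np.round(v,3) for k,v in o.items()})
for c in ('top','side'):
    p=shot(c,c+'0'); print(c,p.keys(),np.round(p['world_from_camera'],3).tolist())
    for n in ['dividing_table','index_plate','zero_slot','lever_mid','lock_bolt','bolt_tab','eye_loupe','round_tin','brass_tweezers','dial_gauge']:
        b=ctrl.boxes_of(p,n)
        print(n,[(np.round(x['position']).tolist(),round(x['confidence'],2)) for x in b[:2]])
E
```

```text
pics
{'t': np.float64(0.0), 'q': array([ 1.118,  0.053,  1.614, -0.   ,  1.476, -0.119]), 'dq': array([-0.001, -0.001,  0.   , -0.001, -0.   , -0.001]), 'effort': array([-2.0000e-03, -3.9369e+01, -3.7017e+01, -0.0000e+00,  8.0000e-03,
       -0.0000e+00]), 'tool_pos': array([0.204, 0.59 , 0.23 ]), 'tool_rot': array([-1.557,  0.262, -0.262]), 'contact_force': array([ 0.492, -0.298, -0.084]), 'wrist_torque': array([ 0.003, -0.02 , -0.017]), 'opening': np.float64(0.085)}
top dict_keys(['img', 'camera_matrix', 'world_from_camera', 'shot']) [[0.023, 0.998, -0.061, 0.485], [-1.0, 0.022, -0.019, 0.052], [-0.018, 0.062, 0.998, 1.063], [0.0, 0.0, 0.0, 1.0]]
dividing_table [([282.0, 288.0], 0.74), ([273.0, 277.0], 0.17)]
index_plate [([271.0, 279.0], 0.81)]
zero_slot [([272.0, 280.0], 0.9), ([297.0, 340.0], 0.69)]
lever_mid [([277.0, 276.0], 0.82), ([286.0, 505.0], 0.49)]
lock_bolt [([298.0, 344.0], 0.63)]
bolt_tab [([296.0, 340.0], 0.75)]
eye_loupe [([281.0, 185.0], 0.64), ([184.0, 427.0], 0.28)]
round_tin [([185.0, 428.0], 0.63)]
brass_tweezers [([284.0, 502.0], 0.85)]
dial_gauge [([199.0, 323.0], 0.84)]
side dict_keys(['img', 'camera_matrix', 'world_from_camera', 'shot']) [[-0.959, 0.161, -0.234, 0.348], [-0.284, -0.556, 0.781, 0.813], [-0.005, 0.815, 0.579, 0.633], [0.0, 0.0, 0.0, 1.0]]
dividing_table [([316.0, 359.0], 0.92)]
index_plate [([313.0, 352.0], 0.73)]
zero_slot [([311.0, 350.0], 0.92), ([313.0, 354.0], 0.29)]
lever_mid [([313.0, 350.0], 0.58)]
lock_bolt []
bolt_tab [([269.0, 390.0], 0.81)]
eye_loupe [([412.0, 335.0], 0.73), ([312.0, 351.0], 0.23)]
round_tin [([229.0, 307.0], 0.61)]
brass_tweezers [([208.0, 399.0], 0.71)]
dial_gauge [([279.0, 283.0], 0.62), ([207.0, 396.0], 0.24)]
```

View pics/top0.png

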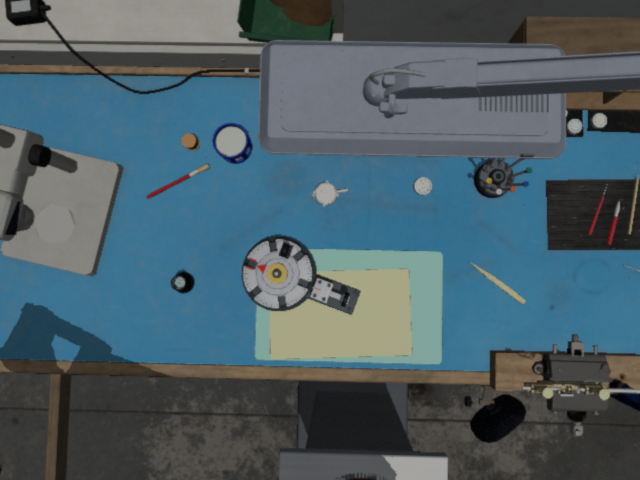

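View pics/side0.png

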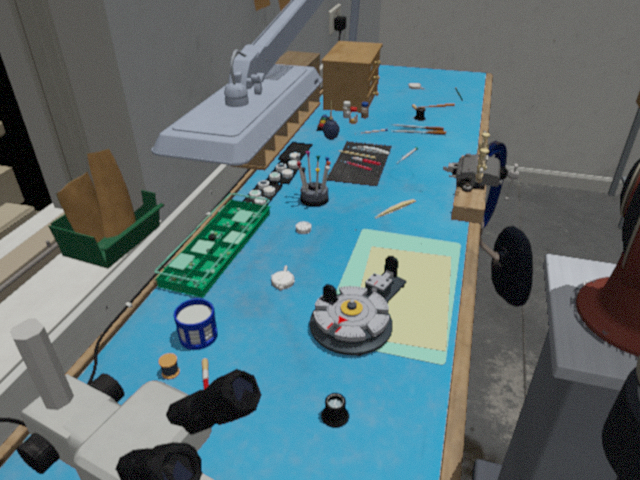

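Run:
```python
import cv2
a=cv2.imread('pics/top0.png')[210:350,220:400]; cv2.imwrite('pics/top0c.png',cv2.resize(a,None,fx=4.2,fy=4.2,interpolation=cv2.INTER_CUBIC))
a=cv2.imread('pics/side0.png')[220:380,270:450]; cv2.imwrite('pics/side0c.png',cv2.resize(a,None,fx=3.7,fy=3.7,interpolation=cv2.INTER_CUBIC))
```

```text
(no output)
```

View pics/top0c.png

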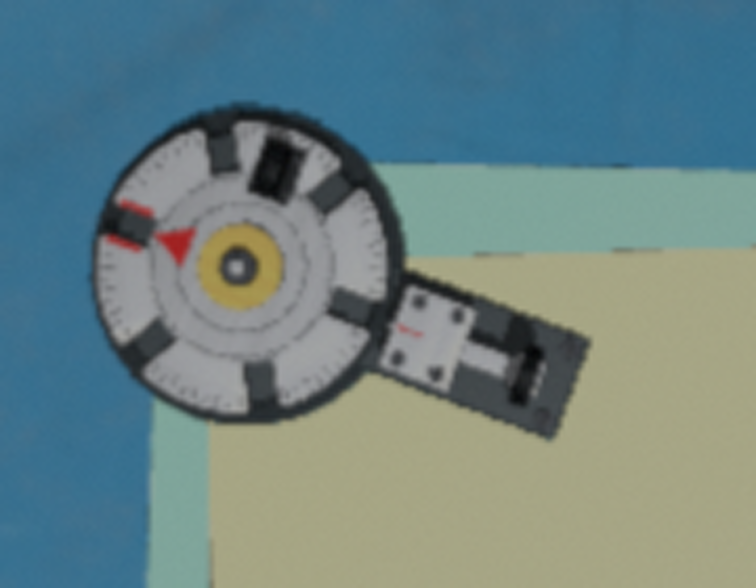

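View pics/side0c.png

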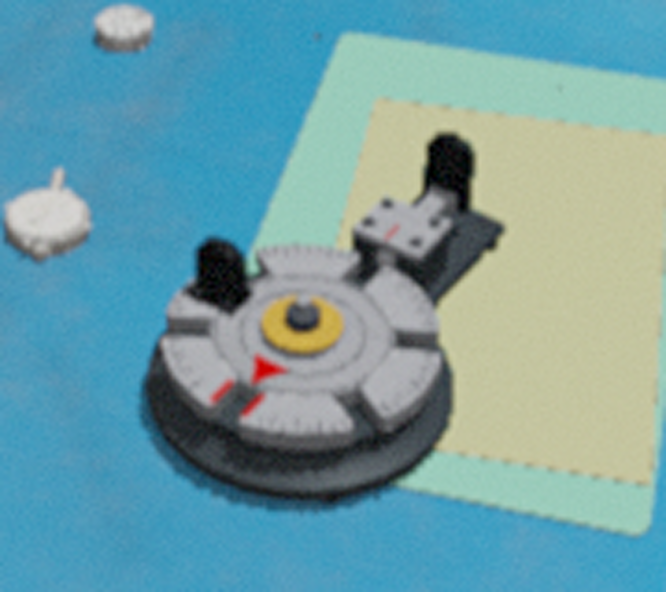

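```bash
cat > fit.py <<'E'
from h import *
from scipy.optimize import least_squares
pt=ctrl.get_image('top'); ps=ctrl.get_image('side')
np.savez('cams.npz',kt=pt['camera_matrix'],tt=pt['world_from_camera'],ks=ps['camera_matrix'],ts=ps['world_from_camera'])
T=lambda x,y:(210+y/4.2,220+x/4.2); S=lambda x,y:(220+y/3.7,270+x/3.7)
# base-frame fixed points
F=[(pt,T(240,267),(0,0,.059)),(pt,T(590,342),(.025,-.157,.013)),(pt,T(553,438),(-.025,-.157,.013)),(pt,T(525,372),(0,-.136,.068)),(ps,S(303,310),(0,0,.059)),(ps,S(450,145),(0,-.136,.066))]
# plate-frame pts at angle 0: zero slot at -y
P=[(pt,T(107,222),(0,-.064,.038)),(pt,T(277,166),(-.045,0,.07)),(ps,S(222,250),(-.045,0,.068)),(ps,S(228,408),(0,-.064,.038))]
def res(v,full=False):
    r=[]
    for lst,extra in((F,0),(P,v[3])):
        for p,px,X in lst:
            X=np.array(X); w=R.from_euler('z',v[2]+extra).apply(X)+[v[0],v[1],0]
            r+=list(np.subtract(proj(p,w),px))
    return np.array(r)
c=atz(pt,T(240,267),.059); print(c)
best=min((least_squares(res,[c[0],c[1],y,a],loss='soft_l1') for y in np.arange(-3,3,1) for a in np.arange(-3,3,1)),key=lambda s:s.cost)
v=best.x; print(np.round(v,4),np.degrees(v[2:]),best.cost); print(np.round(best.fun if 0 else res(v),1).reshape(-1,2))
for n,z in(('eye_loupe',.02),('round_tin',.006),('brass_tweezers',.005),('dial_gauge',.006)):
    print(n,np.round(atz(pt,ctrl.boxes_of(pt,n)[0]['position'],z),3))
for X,e in(((0,-.064,.033),1),((-.045,0,.055),1),((0,-.14,.05),0)):
    print(R.from_euler('z',v[2]+e*v[3]).apply(X)+[v[0],v[1],0])
E
python3 fit.py
```

```text
[0.4850423  0.16415024 0.059     ]
[ 0.485   0.166  -0.3307  3.1585] [-18.94860944 180.96604827] 8.979817428193396
[[ 0.  -1. ]
 [-1.4  0.6]
 [ 0.7  0.3]
 [ 1.3  1.5]
 [-2.7  0.2]
 [-1.   0.5]
 [-0.6 -0.4]
 [ 0.4 -2.1]
 [-0.3 -0.3]
 [ 2.4 -0.7]]
eye_loupe [0.467 0.348 0.02 ]
round_tin [ 0.663 -0.11   0.006]
brass_tweezers [ 0.474 -0.263  0.005]
dial_gauge [0.64  0.079 0.006]
[0.50472653 0.22682932 0.033     ]
[0.52776974 0.15206295 0.055     ]
[0.43950717 0.03354226 0.05      ]
```

Run:
```python
from h import *
o=ctrl.get_obs(); print(np.round(R.from_rotvec(o['tool_rot']).as_matrix(),3)); p=shot('wrist','w0'); print(np.round(p['world_from_camera'],3).tolist(),np.round(p['camera_matrix'],1).tolist())
print(o['t'])
```

```text
[[ 0.945 -0.     0.328]
 [-0.328 -0.     0.945]
 [ 0.    -1.    -0.   ]]
[[0.326, -0.912, -0.247, 0.143], [0.945, 0.315, 0.086, 0.612], [-0.001, -0.262, 0.965, 0.375], [0.0, 0.0, 0.0, 1.0]] [[330.7, 0.0, 321.4], [0.0, 330.7, 234.5], [0.0, 0.0, 1.0]]
1.4
```

View pics/w0.png

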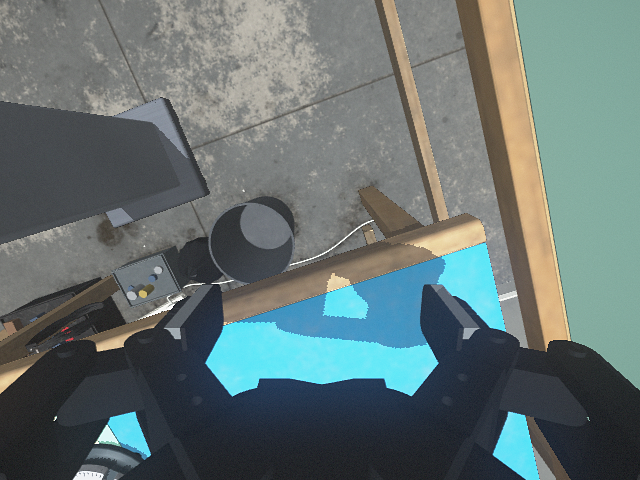

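Call:
arm_command:
  steps:
    - [[0.45,0,-0.33],[0,90,0],0]
    - [[0.45,0,-0.33],[0,90,0],0]
    - [[0.45,0,-0.33],[0,90,0],0]
    - [[0.45,0,-0.33],[0,90,0],0]
    - [[0.45,0,-0.33],[0,90,0],0]
  force: 60

```text
t: 1.95
tool_pos: [0.3475, 0.3831, 0.2315]
tool_rot: [-1.399, 0.847, -0.848]
contact_force: [1.0, -0.1, 0.9]
opening: 0.0129
```

```bash
cat > g.py <<'E'
from h import *
B=np.array([.485,.166,0]); YAW=-18.95
def go(X,yaw,tab=True):
    """X table frame; yaw deg of tool x relative to table x (CCW), tool pointing down"""
    o=ctrl.get_obs(); Rm=R.from_rotvec(o['tool_rot'])
    W=R.from_euler('z',YAW,degrees=True).apply(X)+B
    D=R.from_euler('z',YAW+yaw,degrees=True)*R.from_matrix(np.array([[1,0,0],[0,0,1],[0,-1,0.]]))
    print('t',round(float(o['t']),2),'q',np.round(o['q'],2),'F',np.round(o['contact_force'],1),'op',round(float(o['opening']),4))
    cur=R.from_euler('z',-YAW,degrees=True).apply(o['tool_pos']-B); m=R.from_euler('z',-YAW,degrees=True).as_matrix()@Rm.as_matrix()
    print('table-frame tcp',np.round(cur,4),'r',round(float(np.hypot(*cur[:2])),4),'ang',round(float(np.degrees(np.arctan2(cur[1],cur[0]))),1),'tool yaw',round(float(np.degrees(np.arctan2(m[1,0],m[0,0]))),1))
    print('shift',np.round(Rm.inv().apply(W-o['tool_pos']),4),'turn',np.round(np.degrees((Rm.inv()*D).as_rotvec()),2))
E
python3 -c "
from g import *
go([.046,-.023,.14],-90)"
```

```text
t 1.95 q [ 0.69 -0.21  1.86 -0.    1.49  0.21] F [ 1.  -0.1  0.9] op 0.0129
table-frame tcp [-0.2005  0.1607  0.2315] r 0.257 ang 141.3 tool yaw -43.5
shift [0.3053 0.0915 0.0362] turn [-4.000e-02  4.653e+01 -2.000e-02]
```

Call:
arm_command:
  steps:
    - [[0.305,0.05,0.036],[0,46.5,0],0]
    - [[0.305,0.05,0.036],[0,46.5,0],0]
    - [[0.305,0.05,0.036],[0,46.5,0],0]
    - [[0.305,0.05,0.036],[0,46.5,0],0]
    - [[0.305,0.05,0.036],[0,46.5,0],0]

```text
t: 2.45
tool_pos: [0.4867, 0.1789, 0.1916]
tool_rot: [-1.068, 1.404, -1.405]
contact_force: [0.2, 1.0, -0.4]
opening: 0.0001
```

```bash
python3 -c "
from g import *
go([.046,-.023,.09],-90)"
```

```text
t 2.45 q [ 0.21 -0.18  1.9   0.    1.42  0.48] F [ 0.2  1.  -0.4] op 0.0001
table-frame tcp [-0.0026  0.0128  0.1916] r 0.013 ang 101.6 tool yaw -86.5
shift [0.0388 0.1016 0.0462] turn [-0.08  3.52 -0.07]
```

Call:
arm_command:
  steps:
    - [[0.039,0.02,0.046],[0,3.5,0],0]
    - [[0.039,0.06,0.046],[0,3.5,0],0]
    - [[0.039,0.1,0.046],[0,3.5,0],0]
    - [[0.039,0.1,0.046],[0,3.5,0],0]

```text
t: 2.85
tool_pos: [0.5161, 0.1279, 0.0851]
tool_rot: [-1.043, 1.457, -1.446]
contact_force: [-1.4, 0.6, -1.3]
opening: -0.0003
```

Run:
```python
from g import *
p=shot('wrist','w1')
pt=shot('top','top1')
a=pt['img'][190:350,200:400,::-1]; cv2.imwrite('pics/top1c.png',cv2.resize(a,None,fx=3.7,fy=3.7,interpolation=cv2.INTER_CUBIC))
def P(X): return np.round(proj(p,R.from_euler('z',YAW,degrees=True).apply(X)+B))
print('nut',P([0,0,.059]),'levertop',P([.045,0,.07]),'tab top',P([0,-.136,.07]))
go([.046,-.023,.046],-90)
```

```text
nut [224. 242.] levertop [229. 327.] tab top [447. 252.]
t 2.95 q [ 0.1  -0.03  1.94  0.    1.23  0.43] F [-0.   0.1 -0.9] op -0.0002
table-frame tcp [ 0.0454 -0.0232  0.0916] r 0.051 ang -27.1 tool yaw -90.0
shift [-0.0002  0.0456  0.0006] turn [ 0.    0.03 -0.04]
```

View pics/w1.png

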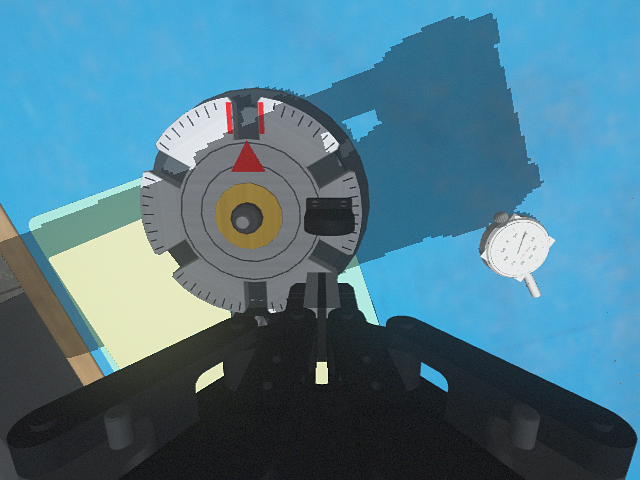

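View pics/top1c.png

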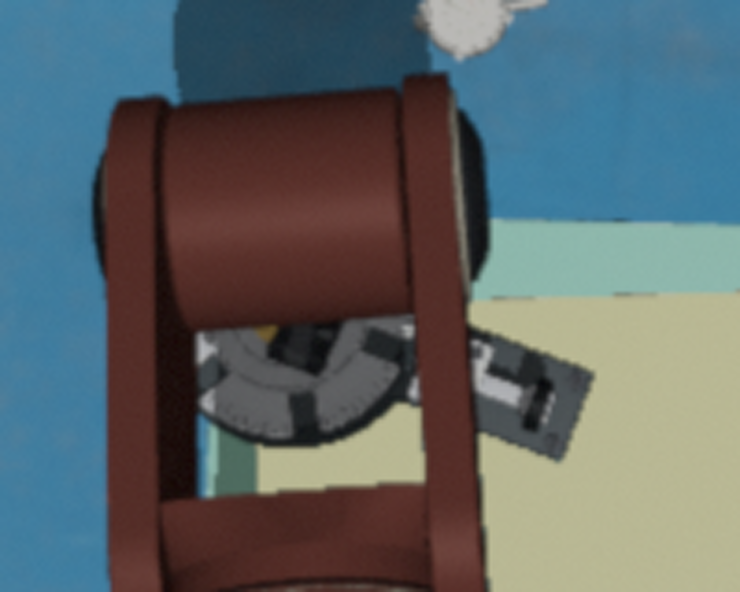

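```bash
cat > ov.py <<'E'
from g import *
def overlay(p,name,phi=0.97,b=None,yaw=None,travel=0,crop=None,f=1):
    b=B if b is None else b; yaw=YAW if yaw is None else yaw
    im=cv2.resize(p['img'][:,:,::-1].copy(),None,fx=2,fy=2,interpolation=cv2.INTER_CUBIC)
    def L(pts,plate,c):
        y=yaw+(180+phi if plate else 0)
        w=R.from_euler('z',y,degrees=True).apply(np.array(pts,float))+b
        q=np.array([proj(p,x)[::-1] for x in w])*2
        cv2.polylines(im,[np.round(q).astype(np.int32)],False,c,1,cv2.LINE_AA)
    t=np.linspace(0,2*np.pi,90)
    C=lambda r,z:[(r*np.cos(a),r*np.sin(a),z) for a in t]
    L(C(.064,.038),1,(0,255,0)); L(C(.072,.005),0,(255,0,255)); L(C(.019,.038),0,(0,255,255))
    for k in range(6):
        M=R.from_euler('z',60*k,degrees=True)
        L(M.apply([(-.0065,-.0637,.038),(-.0065,-.042,.038),(.0065,-.042,.038),(.0065,-.0637,.038)]),1,(0,255,0) if k else (0,0,255))
    for z in(.038,.07): L([(-.032,-.004,z),(-.058,-.004,z),(-.058,.004,z),(-.032,.004,z),(-.032,-.004,z)],1,(0,165,255))
    L([(.025,-.072,.013),(.025,-.157,.013),(-.025,-.157,.013),(-.025,-.072,.013)],0,(255,255,0))
    L([(.019,-.072,.046),(.019,-.104,.046),(-.019,-.104,.046),(-.019,-.072,.046),(.019,-.072,.046)],0,(255,255,0))
    for y in (-.14+travel,-.132+travel): L([(.013,y,.028),(.013,y,.065),(0,y,.07),(-.013,y,.065),(-.013,y,.028)],0,(0,165,255))
    if crop: r0,r1,c0,c1=[2*v for v in crop]; im=im[r0:r1,c0:c1]
    s=min(800/im.shape[1],600/im.shape[0]); cv2.imwrite(f'pics/{name}.png',cv2.resize(im,None,fx=s,fy=s))
E
python3 - <<'E'
from ov import *
p=ctrl.get_image('wrist'); overlay(p,'ov1',crop=(60,380,100,420))
p=ctrl.get_image('side'); overlay(p,'ov2',crop=(220,380,270,450))
import pickle
d=np.load('cams.npz'); q=dict(img=cv2.imread('pics/top0.png')[:,:,::-1],camera_matrix=d['kt'],world_from_camera=d['tt']); overlay(q,'ov3',crop=(210,350,220,400))
E
```

```text
(no output)
```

View pics/ov1.png

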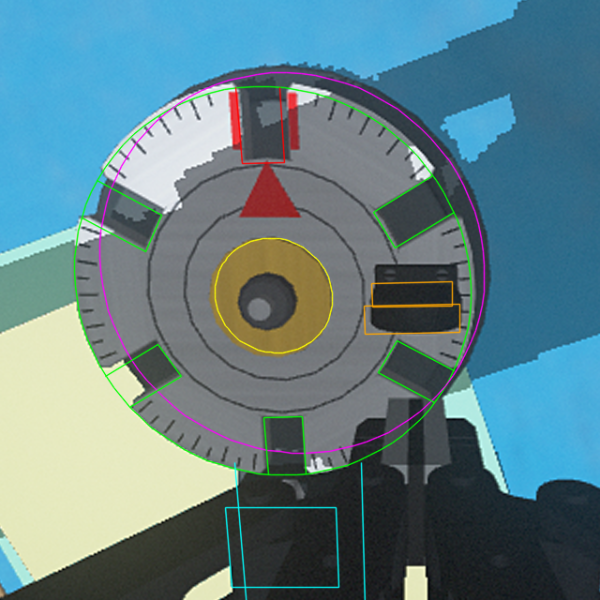

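View pics/ov2.png

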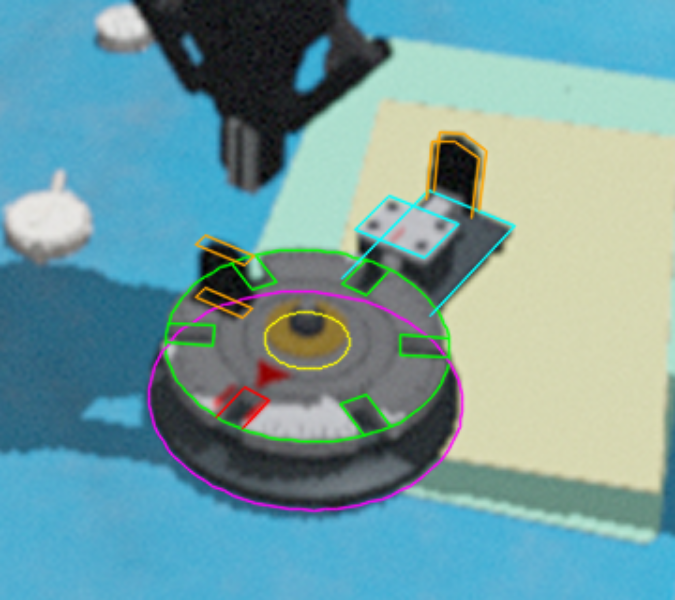

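View pics/ov3.png

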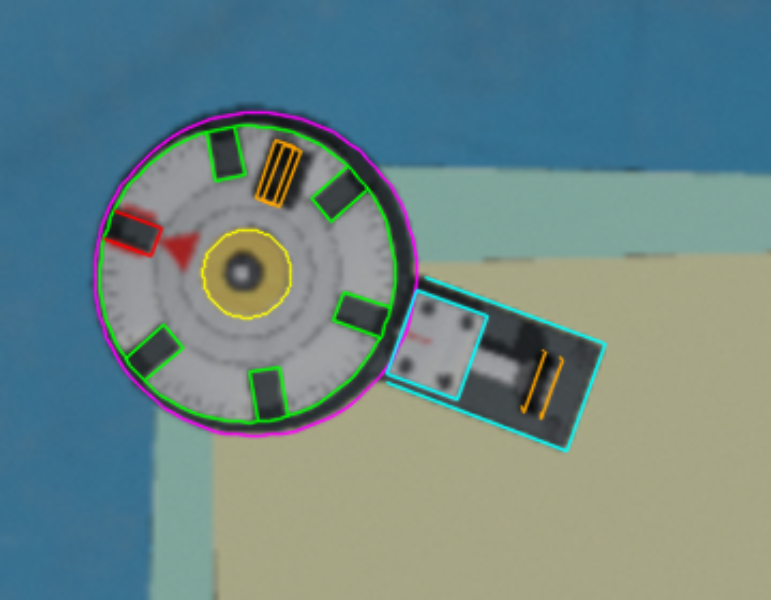

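Call:
arm_command:
  steps:
    - [[0,0.02,0],[0,0,0],0]
    - [[0,0.04,0],[0,0,0],0]
    - [[0,0.045,0],[0,0,0],0]
    - [[0,0.045,0],[0,0,0],0]

```text
t: 3.45
tool_pos: [0.5233, 0.1304, 0.0507]
tool_rot: [-1.028, 1.443, -1.448]
contact_force: [1.0, 0.1, -0.8]
opening: 0.0003
```

```bash
cat > arc.py <<'E'
# print rows for rotation by n steps of d deg about plate axis from current target (r, ang, tool yaw)
from g import *
import sys
def arc(r,a0,d,n,yawoff=-90-0,z=.046):
    o=ctrl.get_obs(); Rm=R.from_rotvec(o['tool_rot'])
    go([r*np.cos(np.radians(a0)),r*np.sin(np.radians(a0)),z],a0+yawoff)
    for k in range(1,n+1):
        a=np.radians(a0+d*k); W=R.from_euler('z',YAW,degrees=True).apply([r*np.cos(a),r*np.sin(a),z])+B
        D=R.from_euler('z',YAW+a0+d*k+yawoff,degrees=True)*R.from_matrix(np.array([[1,0,0],[0,0,1],[0,-1,0.]]))
        print(k,round(a0+d*k,1),np.round(Rm.inv().apply(W-o['tool_pos']),4),np.round(np.degrees((Rm.inv()*D).as_rotvec()),1))
E
python3 -c "
from arc import *
arc(.049,-27,5,5,-63)"
```

```text
t 3.45 q [0.11 0.03 1.96 0.   1.15 0.43] F [ 1.   0.1 -0.8] op 0.0003
table-frame tcp [ 0.0478 -0.0212  0.0507] r 0.0523 ang -24.0 tool yaw -89.9
shift [ 0.001   0.0047 -0.0042] turn [-0.38  0.11 -0.22]
1 -22 [-0.0029  0.0047 -0.0024] [-0.4 -4.9 -0.2]
2 -17 [-0.0069  0.0047 -0.0009] [-0.4 -9.9 -0.2]
3 -12 [-0.011   0.0048  0.0001] [ -0.4 -14.9  -0.2]
4 -7 [-0.0153  0.0048  0.0008] [ -0.4 -19.9  -0.1]
5 -2 [-0.0195  0.0048  0.0012] [ -0.4 -24.9  -0.1]
```

```bash
python3 -c "
from arc import *
arc(.049,-23,5,5,-72)"
```

```text
t 3.45 q [0.11 0.03 1.96 0.   1.15 0.43] F [ 1.   0.1 -0.8] op 0.0003
table-frame tcp [ 0.0478 -0.0212  0.0507] r 0.0523 ang -24.0 tool yaw -89.9
shift [-0.0021  0.0047 -0.0027] turn [-0.37  5.11 -0.23]
1 -18 [-0.0061  0.0047 -0.0012] [-0.4  0.1 -0.2]
2 -13 [-0.0102  0.0048 -0.0001] [-0.4 -4.9 -0.2]
3 -8 [-0.0144  0.0048  0.0007] [-0.4 -9.9 -0.2]
4 -3 [-0.0187  0.0048  0.0012] [ -0.4 -14.9  -0.2]
5 2 [-0.0229  0.0048  0.0012] [ -0.4 -19.9  -0.1]
```

Call:
arm_command:
  steps:
    - [[-0.006,0.0045,-0.001],[-0.4,0,-0.2],0]
    - [[-0.01,0.0045,0],[-0.4,-5,-0.2],0]
    - [[-0.0145,0.0045,0.0007],[-0.4,-10,-0.2],0]
    - [[-0.0187,0.0045,0.0012],[-0.4,-15,-0.2],0]
    - [[-0.023,0.0045,0.0012],[-0.4,-20,-0.1],0]

```text
t: 3.95
tool_pos: [0.5334, 0.1522, 0.0478]
tool_rot: [-1.218, 1.189, -1.193]
contact_force: [1.6, -1.1, -1.8]
opening: 0.0001
```

Run:
```python
from arc import *
p=shot('wrist','w2'); p=ctrl.get_image('side');cv2.imwrite('pics/s2.png',cv2.resize(p['img'][200:360,270:450,::-1],None,fx=3.7,fy=3.7))
arc(.049,2,6,5,-72)
```

```text
t 4.05 q [0.14 0.07 1.92 0.   1.15 0.12] F [-0.  -0.  -0.6] op 0.0004
table-frame tcp [0.0499 0.003  0.0478] r 0.05 ang 3.4 tool yaw -69.9
shift [ 0.0009  0.0018 -0.0013] turn [-0.16  0.14 -0.07]
1 8 [-0.0041  0.0018  0.    ] [-0.2 -5.9 -0.1]
2 14 [-0.0092  0.0018  0.0009] [ -0.2 -11.9  -0.1]
3 20 [-0.0143  0.0018  0.0011] [ -0.2 -17.9  -0. ]
4 26 [-0.0194  0.0018  0.0009] [ -0.2 -23.9  -0. ]
5 32 [-0.0245  0.0018  0.0001] [ -0.2 -29.9  -0. ]
```

View pics/w2.png

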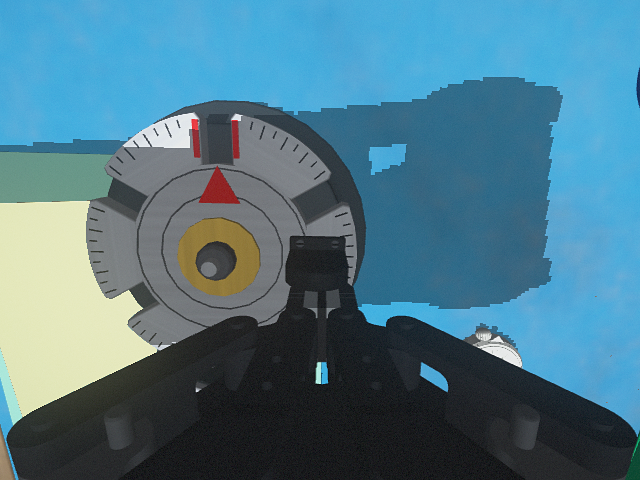

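View pics/s2.png

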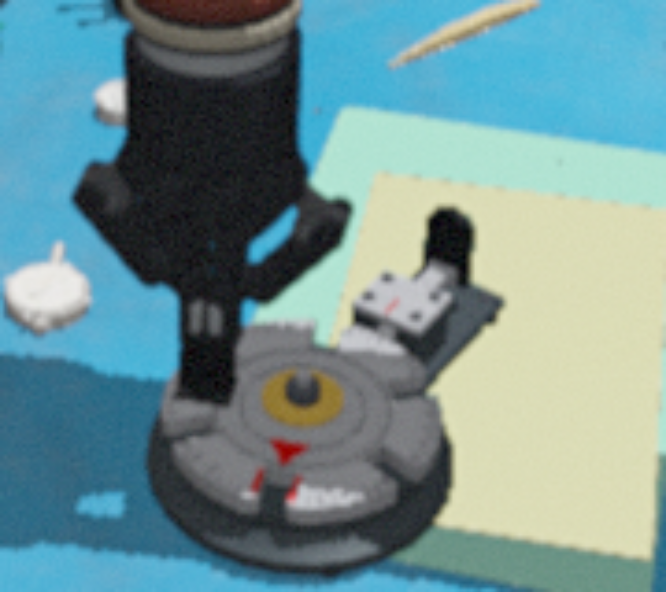

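Call:
arm_command:
  steps:
    - [[-0.004,0.001,0],[-0.2,-6,0],0]
    - [[-0.009,0.001,0.001],[-0.2,-12,0],0]
    - [[-0.0143,0.001,0.001],[-0.2,-18,0],0]
    - [[-0.0194,0.001,0.001],[-0.2,-24,0],0]
    - [[-0.0245,0.001,0],[-0.2,-30,0],0]

```text
t: 4.55
tool_pos: [0.5338, 0.1774, 0.0479]
tool_rot: [-1.418, 0.796, -0.799]
contact_force: [1.6, -1.2, -1.3]
opening: -0.0001
```

```bash
python3 -c "
from arc import *
arc(.049,32,7,5,-72)"
```

```text
t 4.55 q [ 0.19  0.09  1.9  -0.    1.15 -0.36] F [ 1.6 -1.2 -1.3] op -0.0001
table-frame tcp [0.0425 0.0266 0.0479] r 0.0501 ang 32.0 tool yaw -39.7
shift [-0.0003  0.0019 -0.0011] turn [-0.11  0.27  0.05]
1 39 [-0.0061  0.0019  0.0004] [-0.1 -6.7  0.1]
2 46 [-0.012   0.0019  0.0012] [ -0.1 -13.7   0.1]
3 53 [-0.018   0.0019  0.0013] [ -0.1 -20.7   0.1]
4 60 [-0.024   0.0019  0.0007] [ -0.1 -27.7   0.1]
5 67 [-0.0298  0.0019 -0.0007] [ -0.1 -34.7   0.1]
```

Call:
arm_command:
  steps:
    - [[-0.006,0.001,0.0004],[0,-6.7,0],0]
    - [[-0.012,0.001,0.0012],[0,-13.7,0],0]
    - [[-0.018,0.001,0.0013],[0,-20.7,0],0]
    - [[-0.024,0.001,0.0007],[0,-27.7,0],0]
    - [[-0.0298,0.001,-0.0007],[0,-34.7,0],0]

```text
t: 5.05
tool_pos: [0.5189, 0.203, 0.0481]
tool_rot: [-1.544, 0.322, -0.33]
contact_force: [1.8, -0.8, -1.7]
opening: 0.0
```

```bash
python3 -c "
from arc import *
arc(.049,67,7,5,-72)"
```

```text
t 5.05 q [ 0.24  0.08  1.91 -0.    1.15 -0.92] F [ 1.8 -0.8 -1.7] op 0.0
table-frame tcp [0.02   0.046  0.0481] r 0.0502 ang 66.5 tool yaw -4.9
shift [-0.0008  0.0021 -0.001 ] turn [-0.16  0.14  0.25]
1 74 [-0.0066  0.0021  0.0005] [-0.1 -6.9  0.3]
2 81 [-0.0126  0.002   0.0013] [ -0.1 -13.9   0.3]
3 88 [-0.0185  0.002   0.0014] [ -0.1 -20.9   0.3]
4 95 [-0.0245  0.002   0.0007] [ -0.1 -27.9   0.3]
5 102 [-0.0303  0.0019 -0.0007] [ -0.1 -34.9   0.3]
```

Call:
arm_command:
  steps:
    - [[-0.0066,0.001,0.0005],[0,-7,0],0]
    - [[-0.0126,0.001,0.0013],[0,-14,0],0]
    - [[-0.0185,0.001,0.0014],[0,-21,0],0]
    - [[-0.0245,0.001,0.0007],[0,-28,0],0]
    - [[-0.0303,0.001,-0.0007],[0,-35,0],0]

```text
t: 5.55
tool_pos: [0.4919, 0.2153, 0.0482]
tool_rot: [-1.564, -0.162, 0.149]
contact_force: [2.9, 0.4, 0.0]
opening: 0.0002
```

```bash
python3 -c "
from arc import *
shot('wrist','w3')
arc(.049,102,7,5,-72)"
```

```text
t 5.6 q [ 0.27  0.03  1.96 -0.    1.14 -1.5 ] F [ 0.2  1.  -0.8] op 0.0001
table-frame tcp [-0.0105  0.0485  0.0479] r 0.0496 ang 102.2 tool yaw 30.5
shift [-0.0001  0.0019 -0.0006] turn [-0.01  0.51  0.37]
1 109 [-0.0058  0.0019  0.0009] [ 0.  -6.5  0.4]
2 116 [-0.0118  0.0019  0.0017] [  0.  -13.5   0.4]
3 123 [-0.0178  0.0018  0.0018] [  0.1 -20.5   0.4]
4 130 [-0.0237  0.0018  0.0012] [  0.1 -27.5   0.4]
5 137 [-0.0295  0.0017 -0.0001] [  0.1 -34.5   0.4]
```

View pics/w3.png

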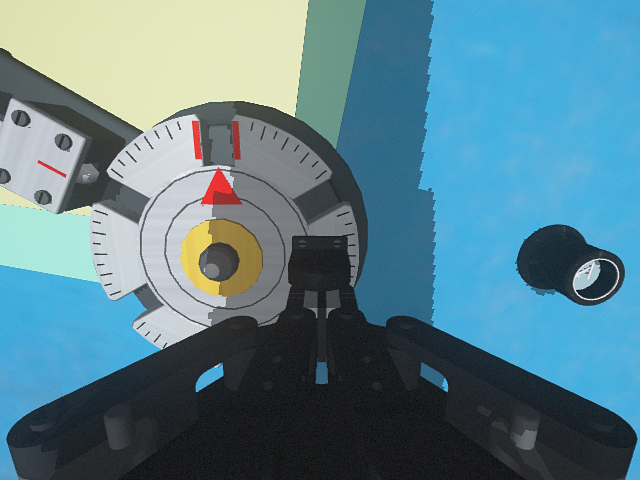

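Following well: the red-arrow slot is at (130,217), and the guide block, now in view, is about 60° further round at upper left.

Call:
arm_command:
  steps:
    - [[-0.0058,0.001,0.0009],[0,-6.5,0],0]
    - [[-0.0118,0.001,0.0017],[0,-13.5,0],0]
    - [[-0.0178,0.001,0.0018],[0,-20.5,0],0]
    - [[-0.0237,0.001,0.0012],[0,-27.5,0],0]
    - [[-0.0295,0.001,0],[0,-34.5,0],0]

```text
t: 6.1
tool_pos: [0.4632, 0.2098, 0.048]
tool_rot: [-1.479, -0.637, 0.622]
contact_force: [2.2, 0.5, -0.4]
opening: 0.0002
```

```bash
python3 -c "
from arc import *
arc(.049,137,4,5,-72)"
```

```text
t 6.1 q [ 0.28 -0.04  2.03 -0.    1.14 -2.1 ] F [ 2.2  0.5 -0.4] op 0.0002
table-frame tcp [-0.0349  0.0344  0.048 ] r 0.049 ang 135.4 tool yaw 65.1
shift [-0.0013  0.002   0.0005] turn [0.3  0.09 0.48]
1 141 [-0.0046  0.002   0.0014] [ 0.3 -3.9  0.5]
2 145 [-0.0079  0.002   0.0022] [ 0.3 -7.9  0.5]
3 149 [-0.0113  0.0019  0.0026] [  0.4 -11.9   0.5]
4 153 [-0.0147  0.0019  0.0029] [  0.4 -15.9   0.4]
5 157 [-0.0181  0.0019  0.0029] [  0.4 -19.9   0.4]
```

Call:
arm_command:
  steps:
    - [[-0.0046,0.001,0.0014],[0,-4,0],0]
    - [[-0.0079,0.001,0.002],[0,-8,0],0]
    - [[-0.0113,0.001,0.0024],[0,-12,0],0]
    - [[-0.0147,0.001,0.0027],[0,-16,0],0]
    - [[-0.0155,0.001,0.0027],[0,-17,0],0]

```text
t: 6.6
tool_pos: [0.4513, 0.2009, 0.0479]
tool_rot: [-1.399, -0.866, 0.846]
contact_force: [0.4, 1.8, 0.7]
opening: 0.0
```

```bash
python3 -c "
from arc import *
from ov import overlay
p=shot('wrist','w4')
arc(.049,154,2,5,-72)
overlay(p,'w4o',phi=171,crop=(60,380,100,420))
"
```

```text
t 6.65 q [ 0.27 -0.08  2.07  0.    1.14 -2.4 ] F [0.3 1.2 1.4] op 0.0002
table-frame tcp [-0.0432  0.022   0.0479] r 0.0485 ang 153.0 tool yaw 82.0
shift [-0.0007  0.0019  0.0007] turn [ 0.5  -0.03  0.47]
1 156 [-0.0023  0.0018  0.0012] [ 0.5 -2.   0.5]
2 158 [-0.004   0.0018  0.0017] [ 0.5 -4.   0.4]
3 160 [-0.0056  0.0018  0.0021] [ 0.5 -6.   0.4]
4 162 [-0.0073  0.0018  0.0024] [ 0.5 -8.   0.4]
5 164 [-0.009   0.0018  0.0027] [  0.5 -10.    0.4]
```

View pics/w4.png

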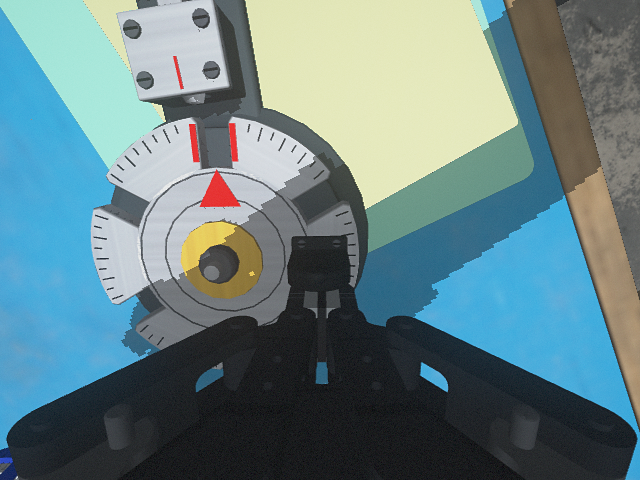

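View pics/w4o.png

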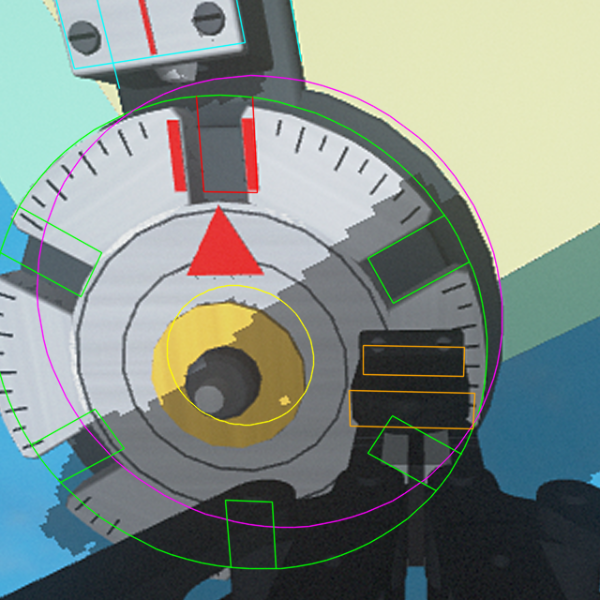

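```bash
python3 -c "
import cv2
a=cv2.imread('pics/w4.png')[0:280,90:370];cv2.imwrite('pics/w4z.png',cv2.resize(a[:200,:200],None,fx=3,fy=3,interpolation=cv2.INTER_CUBIC))"
```

```text
(no output)
```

View pics/w4z.png

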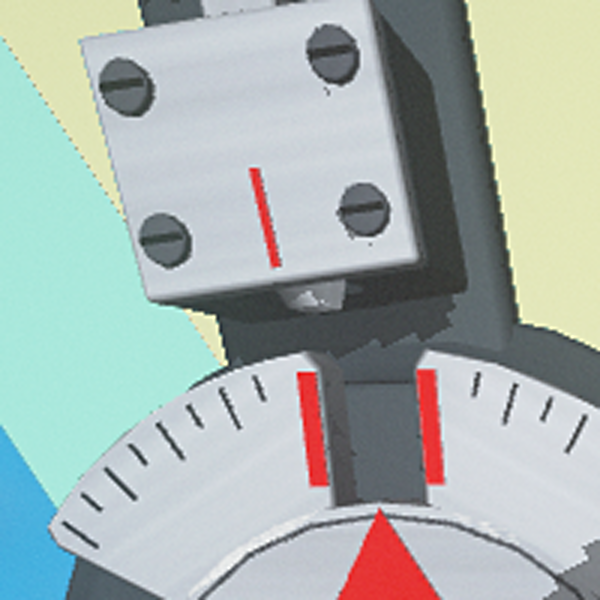

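```bash
cat > ang.py <<'E'
from h import *
from scipy.optimize import least_squares
def solve(p,corners,edges,tip,free_z=True):
    """corners px(row,col) for block top (+.019,-.104),(-.019,-.104),(-.019,-.072),(.019,-.072); edges: 4 px on slot top edges L0(outer),L1,R0,R1"""
    M=np.array([(.019,-.104),(-.019,-.104),(-.019,-.072),(.019,-.072)])
    def f(v):
        r=[]
        for m,c in zip(M,corners):
            w=R.from_euler('z',v[2]).apply([*m,.046+v[3]])+[v[0],v[1],0]; r+=list(np.subtract(proj(p,w),c))
        return np.array(r+[v[3]*200])
    s=least_squares(f,[.485,.166,-.33,0]); v=s.x
    print('base fit',np.round(v,4),'yaw',round(float(np.degrees(v[2])),2),'res',np.round(s.fun,1))
    def T(c): 
        w=atz(p,c,.038+v[3]); return R.from_euler('z',-v[2]).apply(w-[v[0],v[1],0])
    E=[T(e) for e in edges]; t=T(tip)
    for n,e in zip(['L0','L1','R0','R1','tip'],E+[t]): print(n,np.round(e*1000,1),'ang',round(float(np.degrees(np.arctan2(e[0],-e[1]))),2))
    c0=(E[0]+E[2])/2;c1=(E[1]+E[3])/2
    print('slot axis dir deg',round(float(np.degrees(np.arctan2((c0-c1)[0],-(c0-c1)[1]))),2),'c0 pos ang',round(float(np.degrees(np.arctan2(c0[0],-c0[1]))),2),'c1',round(float(np.degrees(np.arctan2(c1[0],-c1[1]))),2))
E
python3 - <<'E'
from ang import *
p=ctrl.get_image('wrist')
c=lambda x,y:(y/3,90+x/3)
solve(p,[c(82,40),c(372,0),c(418,262),c(150,298)],[c(318,375),c(328,485),c(417,370),c(430,485)],c(379,508))
E
```

```text
base fit [ 0.4881  0.166  -0.3504 -0.0028] yaw -20.08 res [-0.4  1.  -0.8 -0.7  0.7 -0.2  0.5 -0.1 -0.6]
L0 [  0.7 -60.2  35.2] ang 0.71
L1 [  2.7 -44.2  35.2] ang 3.56
R0 [-14.1 -59.1  35.2] ang -13.43
R1 [-12.9 -42.4  35.2] ang -16.89
tip [ -4.4 -39.9  35.2] ang -6.23
slot axis dir deg -5.68 c0 pos ang -6.39 c1 -6.66
```

Call:
arm_command:
  steps:
    - [[-0.002,0.001,0.001],[0,-2,0],0]
    - [[-0.0035,0.001,0.0013],[0,-4,0],0]
    - [[-0.0046,0.001,0.0015],[0,-5.3,0],0]
    - [[-0.0046,0.001,0.0015],[0,-5.3,0],0]

```text
t: 7.1
tool_pos: [0.4482, 0.1976, 0.0471]
tool_rot: [-1.369, -0.935, 0.915]
contact_force: [1.4, 0.4, -0.1]
opening: -0.0001
```

```bash
python3 -c "
from arc import *
p=shot('wrist','w5')
arc(.049,159,1,3,-72)
cv2.imwrite('pics/w5z.png',cv2.resize(p['img'][:200,90:290,::-1],None,fx=3,fy=3,interpolation=cv2.INTER_CUBIC))
"
```

```text
t 7.15 q [ 0.26 -0.09  2.08  0.    1.14 -2.5 ] F [ 1.2 -0.3  1.2] op 0.0001
table-frame tcp [-0.0451  0.0179  0.047 ] r 0.0486 ang 158.3 tool yaw 87.2
shift [-0.0004  0.001   0.0006] turn [0.56 0.15 0.44]
1 160 [-0.0012  0.0009  0.0009] [ 0.6 -0.9  0.4]
2 161 [-0.002   0.0009  0.0011] [ 0.6 -1.9  0.4]
3 162 [-0.0029  0.0009  0.0014] [ 0.6 -2.9  0.4]
```

View pics/w5z.png

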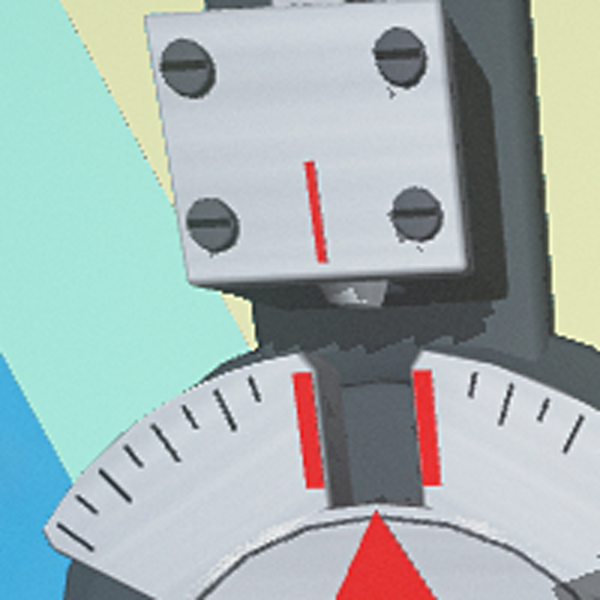

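Run:
```python
from ang import *
p=ctrl.get_image('wrist')
c=lambda x,y:(y/3,90+x/3)
solve(p,[c(146,16),c(440,0),c(470,270),c(188,281)],[c(313,375),c(325,486),c(413,370),c(426,486)],c(376,510))
```

```text
base fit [ 0.4867  0.1667 -0.3378 -0.0015] yaw -19.35 res [-0.5  0.  -0.4  0.3  0.2 -1.1  0.8  0.7 -0.3]
L0 [  6.9 -60.   36.5] ang 6.56
L1 [  7.4 -44.   36.5] ang 9.52
R0 [ -8.  -60.   36.5] ang -7.55
R1 [ -8.  -43.3  36.5] ang -10.43
tip [  0.1 -40.1  36.5] ang 0.1
slot axis dir deg -0.81 c0 pos ang -0.51 c1 -0.4
```

Call:
arm_command:
  steps:
    - [[-0.0008,0,0.0004],[0,-0.7,0],0]
    - [[-0.0008,0,0.0004],[0,-0.7,0],0]
    - [[-0.0008,0,0.0004],[0,-0.7,0],0]

```text
t: 7.5
tool_pos: [0.4475, 0.1969, 0.0469]
tool_rot: [-1.365, -0.944, 0.925]
contact_force: [1.0, 0.7, -0.0]
opening: 0.0001
```

```bash
python3 -c "
from arc import *
arc(.049,159,1,3,-72)
p=shot('wrist','w6')
cv2.imwrite('pics/w6z.png',cv2.resize(p['img'][:200,90:290,::-1],None,fx=3,fy=3,interpolation=cv2.INTER_CUBIC))
"
```

```text
t 7.5 q [ 0.26 -0.09  2.08  0.    1.14 -2.51] F [ 1.   0.7 -0. ] op 0.0001
table-frame tcp [-0.0455  0.0171  0.0469] r 0.0486 ang 159.5 tool yaw 87.8
shift [0.0005 0.0009 0.0002] turn [0.56 0.85 0.42]
1 160 [-0.0003  0.0009  0.0005] [ 0.6 -0.2  0.4]
2 161 [-0.0012  0.0009  0.0008] [ 0.6 -1.2  0.4]
3 162 [-0.002   0.0009  0.001 ] [ 0.6 -2.2  0.4]
```

View pics/w6z.png

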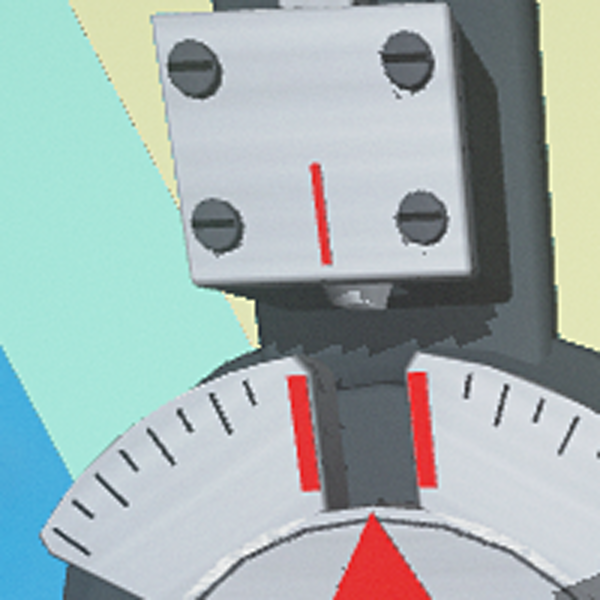

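Run:
```python
from ang import *
p=ctrl.get_image('wrist')
c=lambda x,y:(y/3,90+x/3)
solve(p,[c(152,16),c(448,3),c(474,273),c(191,285)],[c(308,376),c(320,490),c(409,374),c(422,487)],c(372,512))
```

```text
base fit [ 0.4863  0.1672 -0.3328 -0.0007] yaw -19.07 res [-0.3 -0.2 -0.3  0.1  0.6 -0.7  0.1  0.9 -0.1]
L0 [  8.1 -60.3  37.3] ang 7.63
L1 [  8.5 -43.9  37.3] ang 10.97
R0 [ -6.8 -60.1  37.3] ang -6.46
R1 [ -7.  -43.9  37.3] ang -9.03
tip [  1.  -40.4  37.3] ang 1.47
slot axis dir deg -0.48 c0 pos ang 0.61 c1 1.01
```

Call:
arm_command:
  steps:
    - [[0.015,0,0],[0,0,0],0]
    - [[0.015,-0.02,0],[0,0,0],0]
    - [[0.015,-0.065,0],[0,0,0],0]
    - [[0.015,-0.11,0],[0,0,0],0]
    - [[0.015,-0.11,0],[0,0,0],0]

```text
t: 8.1
tool_pos: [0.4558, 0.2126, 0.1647]
tool_rot: [-1.369, -0.955, 0.915]
contact_force: [0.9, -0.0, 0.5]
opening: -0.0002
```

```bash
sed -i 's/^B=.*/B=np.array([.486,.1668,0]); YAW=-19.0/' g.py; python3 -c "
from g import *
from ov import overlay
p=shot('wrist','w7')
overlay(p,'w7o',phi=180,crop=(0,360,60,420))
go([0,-.20,.15],0); go([0,-.20,.15],180)
"
```

```text
t 8.15 q [ 0.29 -0.21  1.98 -0.    1.35 -2.49] F [ 0.9  0.  -0.3] op 0.0002
table-frame tcp [-0.0449  0.0323  0.1612] r 0.0553 ang 144.3 tool yaw 87.9
shift [-0.2307  0.0093 -0.0532] turn [ 0.19 87.91  1.24]
t 8.15 q [ 0.29 -0.21  1.98 -0.    1.35 -2.49] F [ 0.9  0.  -0.3] op 0.0002
table-frame tcp [-0.0449  0.0323  0.1612] r 0.0553 ang 144.3 tool yaw 87.9
shift [-0.2307  0.0093 -0.0532] turn [  1.25 -92.08  -0.19]
```

View pics/w7.png

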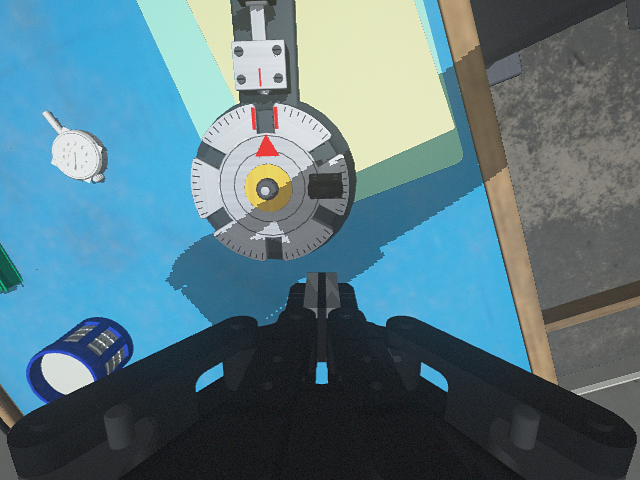

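View pics/w7o.png

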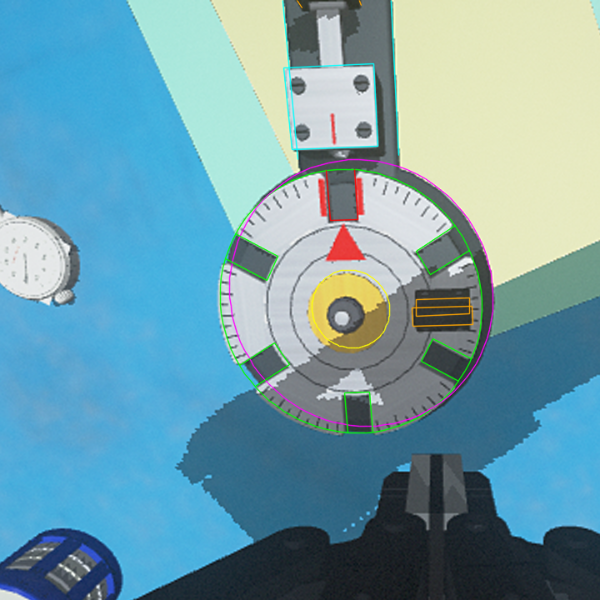

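Call:
arm_command:
  steps:
    - [[-0.05,0,-0.025],[0,-2,0],0]
    - [[-0.1,0,-0.045],[0,-2,0],0]
    - [[-0.15,0,-0.045],[0,-2,0],0]
    - [[-0.208,0,-0.045],[0,-2,0],0]
    - [[-0.208,0,-0.045],[0,-2,0],0]

```text
t: 8.65
tool_pos: [0.4192, -0.0007, 0.1575]
tool_rot: [-1.355, -0.971, 0.946]
contact_force: [0.3, -0.4, -0.2]
opening: -0.0001
```

```bash
python3 -c "
from g import *
from ov import overlay
p=ctrl.get_image('wrist')
overlay(p,'w8',phi=180,crop=(0,480,0,640))
go([0,-.178,.044],90)
"
```

```text
t 8.7 q [-0.19 -0.44  2.16  0.01  1.4  -2.99] F [ 1.  -0.1 -0.6] op 0.0001
table-frame tcp [-0.0085 -0.1806  0.1575] r 0.1808 ang -92.7 tool yaw 89.7
shift [ 0.0016  0.1136 -0.007 ] turn [ 0.74 -0.33  0.52]
```

View pics/w8.png

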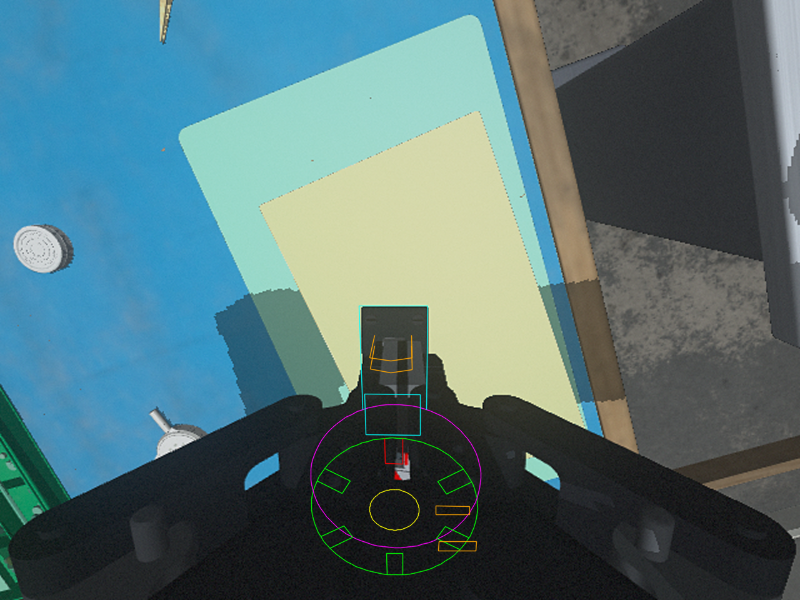

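Call:
arm_command:
  steps:
    - [[0,0.04,-0.007],[0,0,0],0]
    - [[0,0.08,-0.008],[0,0,0],0]
    - [[0,0.112,-0.008],[0,0,0],0]
    - [[0,0.112,-0.008],[0,0,0],0]
    - [[0,0.112,-0.008],[0,0,0],0]

```text
t: 9.2
tool_pos: [0.4278, -0.0026, 0.0449]
tool_rot: [-1.353, -0.969, 0.947]
contact_force: [0.9, -0.7, -0.0]
opening: 0.0002
```

```bash
python3 -c "
from g import *
from ov import overlay
p=ctrl.get_image('side')
overlay(p,'s3',phi=180,crop=(200,360,270,450))
go([0,-.150,.044],90)
"
```

```text
t 9.25 q [-0.19 -0.25  2.22  0.01  1.16 -2.99] F [-0.7 -0.4  0.7] op -0.0001
table-frame tcp [ 0.0016 -0.179   0.0465] r 0.179 ang -89.5 tool yaw 89.7
shift [0.0289 0.0028 0.0018] turn [ 0.78 -0.29  0.53]
```

View pics/s3.png

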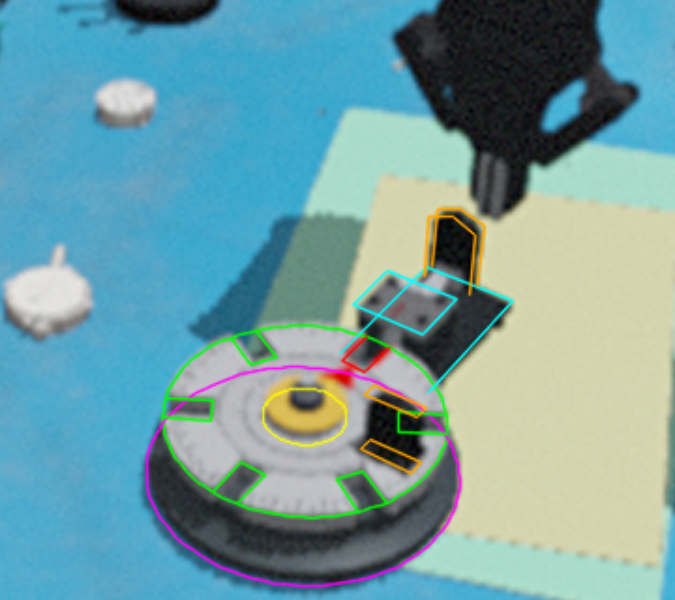

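Call:
arm_command:
  steps:
    - [[0.012,0.002,0.001],[0,0,0],0]
    - [[0.024,0.002,0.0015],[0,0,0],0]
    - [[0.032,0.002,0.0015],[0,0,0],0]
    - [[0.036,0.002,0.0015],[0,0,0],0]
    - [[0.04,0.002,0.0015],[0,0,0],0]

```text
t: 9.75
tool_pos: [0.4416, 0.0357, 0.0454]
tool_rot: [-1.356, -0.972, 0.946]
contact_force: [1.1, -1.8, 1.3]
opening: -0.0002
```

```bash
python3 -c "
from g import *
p=ctrl.get_image('side')
cv2.imwrite('pics/s4.png',cv2.resize(p['img'][200:360,270:450,::-1],None,fx=3.7,fy=3.7,interpolation=cv2.INTER_CUBIC))
go([0,-.123,.044],90)
"
```

```text
t 9.8 q [-0.09 -0.21  2.19  0.01  1.15 -2.9 ] F [-0.1 -0.7  0.7] op 0.0002
table-frame tcp [ 0.0005 -0.1381  0.0452] r 0.1381 ang -89.8 tool yaw 89.7
shift [0.0151 0.0014 0.0006] turn [ 0.81 -0.26  0.56]
```

View pics/s4.png

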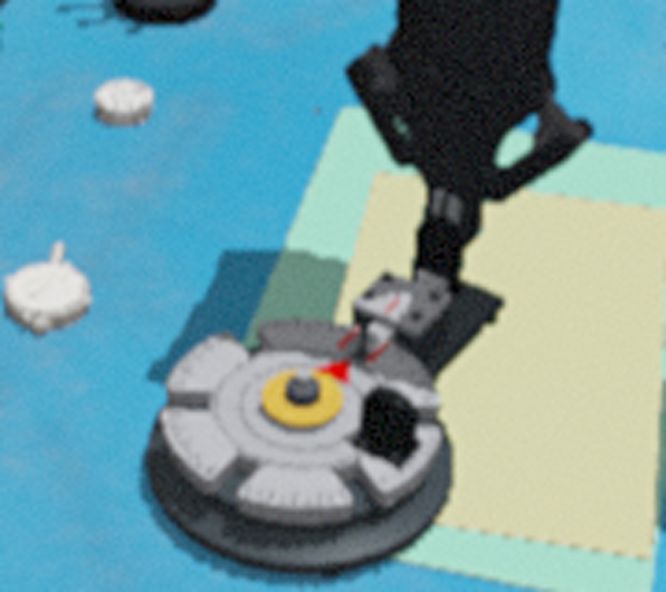

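Call:
arm_command:
  steps:
    - [[0.003,0.001,0.0005],[0,0,0],0]
    - [[0.006,0.001,0.0005],[0,0,0],0]
    - [[0.009,0.001,0.0005],[0,0,0],0]
    - [[0.012,0.001,0.0005],[0,0,0],0]
    - [[0.014,0.001,0.0005],[0,0,0],0]

```text
t: 10.3
tool_pos: [0.4457, 0.0496, 0.0442]
tool_rot: [-1.356, -0.972, 0.946]
contact_force: [0.6, -2.0, -1.0]
opening: 0.0
```

```bash
python3 -c "
from g import *
go([0,-.123,.044],90)
"
```

```text
t 10.3 q [-0.06 -0.19  2.18  0.01  1.14 -2.87] F [ 0.6 -2.  -1. ] op 0.0
table-frame tcp [ 0.     -0.1239  0.0442] r 0.1239 ang -90.0 tool yaw 89.7
shift [0.0009 0.0002 0.    ] turn [ 0.81 -0.26  0.55]
```

Push on gently until the tab meets the block (force rise).

Call:
arm_command:
  steps:
    - [[0.0015,0,0],[0,0,0],0]
    - [[0.003,0,0],[0,0,0],0]
    - [[0.004,0,0],[0,0,0],0]
    - [[0.004,0,0],[0,0,0],0]

```text
t: 10.7
tool_pos: [0.4462, 0.0509, 0.0442]
tool_rot: [-1.359, -0.969, 0.952]
contact_force: [-4.2, -11.7, 3.9]
opening: 0.0003
```

```bash
python3 -c "
from g import *
p=ctrl.get_image('side')
cv2.imwrite('pics/s5.png',cv2.resize(p['img'][200:360,270:450,::-1],None,fx=3.7,fy=3.7,interpolation=cv2.INTER_CUBIC))
go([0,-.123,.044],90)
"
```

```text
t 10.75 q [-0.05 -0.19  2.18 -0.    1.14 -2.86] F [ -4.  -11.4   4.4] op -0.0001
table-frame tcp [ 1.000e-04 -1.225e-01  4.420e-02] r 0.1225 ang -90.0 tool yaw 89.8
shift [-0.0005  0.0002  0.0001] turn [ 0.76 -0.2   0.16]
```

View pics/s5.png

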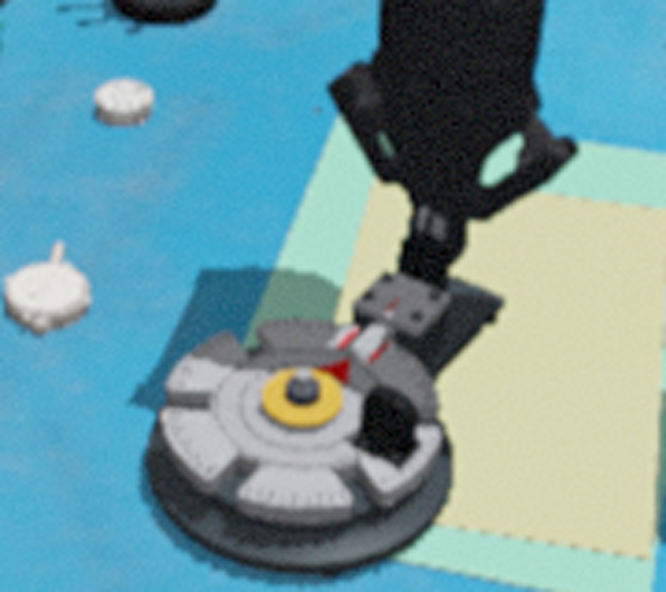

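Call:
arm_command:
  steps:
    - [[-0.015,0,0],[0,0,0],0]
    - [[-0.035,0,0],[0,0,0],0]
    - [[-0.035,-0.04,0],[0,0,0],0]
    - [[-0.035,-0.09,0],[0,0,0],0]
    - [[-0.035,-0.12,0],[0,0,0],0]

```text
t: 11.25
tool_pos: [0.4341, 0.0182, 0.1677]
tool_rot: [-1.361, -0.972, 0.949]
contact_force: [1.3, -0.5, 0.7]
opening: 0.0003
```

Call:
arm_command:
  steps:
    - [[-0.03,-0.04,0.05],[0,0,0],0]
    - [[-0.03,-0.06,0.1],[0,0,0],0]
    - [[-0.03,-0.08,0.15],[0,0,0],0]
    - [[-0.03,-0.08,0.15],[0,0,0],0]

```text
t: 11.65
tool_pos: [0.2797, 0.0401, 0.2468]
tool_rot: [-1.362, -0.975, 0.946]
contact_force: [0.7, -0.6, 0.9]
opening: -0.0002
```

```bash
python3 -c "
from g import *
from ov import overlay
p=ctrl.get_image('side')
cv2.imwrite('pics/s6.png',cv2.resize(p['img'][200:360,270:450,::-1],None,fx=3.7,fy=3.7,interpolation=cv2.INTER_CUBIC))
for n in ('eye_loupe','round_tin','brass_tweezers','dial_gauge'): print(n,[np.round(x['position']).tolist() for x in ctrl.boxes_of(p,n)[:1]])
p=ctrl.get_image('top')
overlay(p,'t6',phi=180,crop=(210,350,220,400),travel=.028)
go([0,-.15,.2],90)
"
```

```text
eye_loupe [[411.0, 335.0]]
round_tin [[229.0, 305.0]]
brass_tweezers [[207.0, 392.0]]
dial_gauge []
t 11.95 q [-0.13 -0.95  2.3   0.    1.77 -2.93] F [ 0.5 -0.2  0.3] op -0.0004
table-frame tcp [-0.1521 -0.1871  0.2442] r 0.2411 ang -129.1 tool yaw 89.8
shift [ 0.0375  0.0467 -0.1512] turn [ 0.88 -0.23  0.26]
```

View pics/s6.png

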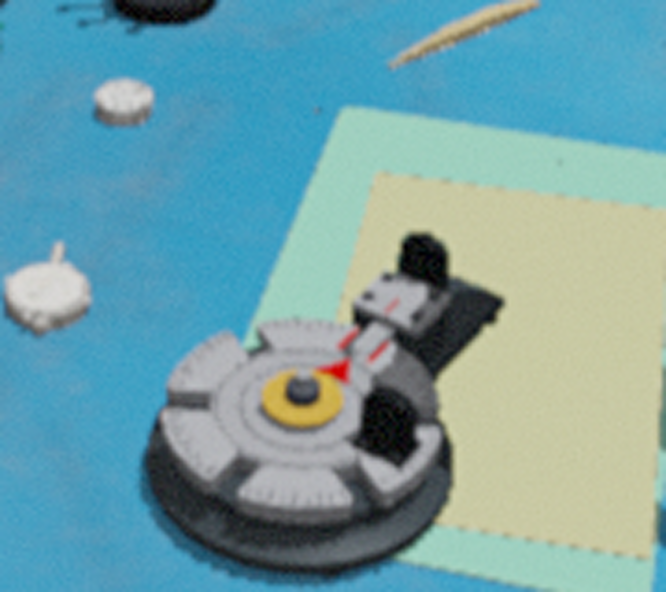

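View pics/t6.png

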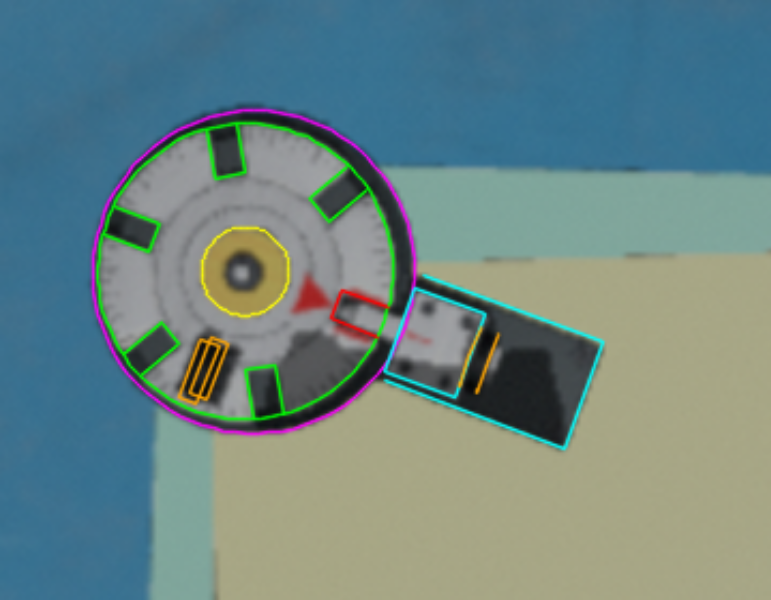

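```bash
python3 -c "
from h import *
print(ctrl.get_obs()['t'],ctrl.finish_job())"
```

```text
the job is handed in; nothing more can be done
11.95 None
```

The dividing table is set to zero and the job was handed in at about 12 s.

**What I did:** With the gripper shut, I pushed the clockwise face of the lever about 180° counter-clockwise until the red-arrow slot faced the bolt. I then pushed the bolt's tab from behind until it stopped against the guide block, where the force rose to about 12 N. I drew the arm clear afterwards; nothing was pinched.

**Last checks:**
- **Bolt and slot:** The side and top pictures show the bolt in the red-edged slot and the tab against the block. The model drawn for plate angle 0 and 28 mm of travel fits the top picture. The tool also stopped within 0.5 mm of the position worked out for fully home.
- **Loose things:** The loupe and tin were found within 2 pixels of where they started. The tweezers' reported position differed by about 7 pixels, but part of that may be detector scatter, and the arm never came near them. The network missed the dial gauge in that last picture, but it looks to be in its original place.
- **Plate angle before bolting:** The separate measurements disagreed slightly, from -0.5° to +1.5°. The bolt went in at about 2 N, so the difference did not matter.

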